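# Hold the angle gauge flush on the tilted mirror

## Robot

A 6-joint arm with a two-finger parallel gripper is mounted at the origin on the work surface. World frame = base frame: x ahead of the robot, y to its left, z up, the work surface at z = 0. Lengths are in m, angles in rad, forces in N, time in s.
With the tool pointing down it reaches from about 0.3 to 0.775 m from the base axis. Payload 14.6 kg.
Tool frame: the origin (TCP) lies on the centre line of the jaws, within the pads' length; the fingertips stand 17 mm ahead of it and the grasp point (between the pads) lies 2 mm behind it; z points along the fingers, x is the direction in which the jaws open and shut, and the axes are right-handed (so a half turn about z gives the same grasp; the last joint's range is limited). The gripper opens to 94 mm and grips with 3 to 60 N. Pads are 16 mm wide; open, the fingers measure 119 mm over their backs; the gripper's body (75 mm by 177 mm) begins 78 mm behind the grasp point.
Start: joints at [1.219, 0.3, 1.521, -0, 1.321, -0.067], TCP at [0.155, 0.528, 0.222] pointing down, gripper open.
Joint ranges: [-3.03, 3.03], [-0.79, 2.21], [0.23, 2.52], [-1.04, 4.18], [0, 3.07], [-2.55, 2.55]. Speed limits (rad/s): [2.22, 2.22, 2.57, 3.14, 3.14, 3.14].

## Interface

Orientations are given as [roll, pitch, yaw] about the fixed x, y, z axes, in that order (R = Rz(yaw) Ry(pitch) Rx(roll)).
In Python, from station import ctrl gives the robot as it stands. The module is installed in compiled form; this text tells all that it offers.
- The arm moves only by the tool drive_tool, never from a script. Its argument "increments" is a list of rows, each a list of 3 entries, a list of its own where there are three numbers: the turn, a rotation vector about the tool's x, y, z in degrees, then the shift along the tool's x, y, z in mm, then the opening, from 0 (shut) to 1 (fully open). In form: [[[ax, ay, az], [dx, dy, dz], hand], ...]. A call has 1 to 20 rows; each row shifts and turns the commanded pose from where the row before left it, along the tool's axes as they then stand; what a row does not reach is not made up. A row lasts 1/8 s, in which the tool goes at most 62.5 mm and 10.7 degrees, less where a joint would pass 70% of its speed; a pose out of reach is approached as far as the arm can. A call with a gripper value outside its range is refused whole. The fingers move at their own pace and stop on an object; "squeeze" is the grip in N (left out, the last holds). Time passes only in rows, so rows that do not move let the fingers close. It gives the time, the measured TCP pose, the force and the opening at its end, in the units of the state.
- ctrl.get_obs(): the state, without advancing time (a new reading comes with each control period).
- ctrl.camera(name): name is "side" or "top" or "wrist"; returns the picture (400x640x3 uint8, red, green, blue); there is no depth.
- ctrl.calibration(name): a dict with "fx", "fy", "cx", "cy" (pixels), "rvec" (rotation vector, rad) and "tvec" (3), from world to camera coordinates, as OpenCV has them. Camera axes: x right, y down, z forward; pixel columns grow to the right and rows downward; lengths in m; the calibration is good to about 2 mm. A picture is of the moment at which its call begins: read the wrist's pose just before it. calibration takes no time and is no camera call; for the wrist camera it gives the pose at the moment of the call.
- ctrl.hand_in(): hands the job in, once; it reports no verdict.
The state is a dict: "time_s": time; "qpos": joint angles; "joint_vel": joint speeds; "tau": joint torques, N m; "ee_pos": TCP position; "eef_rot": TCP orientation; "force": force on the tool from outside, world axes, zero at the start; "moment": the same for the moment, N m; "grip_width": finger opening in m.
Only numpy, scipy, OpenCV 4.12 (cv2) and the standard library are available. Lean on these libraries where they do the work, as an engineer would, in place of code of your own. Each camera call takes 0.05 s, during which the arm holds its last target.

## Task

Pick up the digital angle gauge by its housing and take a tilt reading of the black dummy mirror: lay the gauge's foot on the sloping mirror face over the centre ring, long side running straight up and down the slope, tilted so that the whole foot sits flush. Keep it pressed there lightly and finish still gripping it (do not let go), with nothing but the gauge touching the mirror and its clips, no hard push on it, the free-spinning turntable left at the angle it stands at, and the cup, Barlow and filter cell left where they are.

Things in the scene. Friction and masses are not known exactly. Their poses are not given: they have to be found in the camera images.
- gauge_grip (a point): Digital angle gauge standing on the granite: bare steel foot bar 100 x 30 x 8 mm (x, y, z), grey plastic housing 62 x 30 x 52 mm centred on it, 60 mm tall in all, display on top, 0.16 to 0.26 kg. This point: on its middle axis 36 mm above the underside, in the housing, gripped across its 30 mm width (its y). x runs along the foot, z up out of the display.
- gauge_foot (a point): Centre of the flat underside of the gauge's foot (36 mm below gauge_grip along the gauge's z), same axes.
- gauge: The whole gauge; origin and axes as gauge_foot.
- mirror: Flat dummy mirror: black disc 150 mm across, 20 mm thick, white paper ring 15 mm across at the face's centre, in a black cell on a clamped tilt plate on the turntable. Origin: centre of the face, 0.15 to 0.17 m above the granite. x: along the face straight uphill, z: out of the face. It slopes 0.16 to 0.40 rad from level, rigid in tilt, downhill side towards the robot within 0.6 rad to either side.
- top_edge (a point): Uphill edge of the mirror face, 75 mm from its centre along its x. Three aluminium rim clips (straight downhill and 60 degrees either side of uphill) reach 6 mm in over the edge, 4 mm proud of the face, screw heads 2 mm more. The mirror floats on springs along its own z: pushed square it gives 1 mm per 2.5 N after the first 0.5 to 2 N, and bottoms at 8 mm.
- turntable (a joint): Angle of the turntable (rad, anticlockwise from above positive; 0: mirror slopes down straight towards -x). Cast aluminium platter 260 mm across, top 55 mm above the granite, spins almost freely (0.02 N m). Its upright axis passes 10 to 30 mm uphill of the mirror's centre.
- cup: White ceramic eyepiece tray cup, 76 mm across, 55 mm tall, standing loose on the granite; origin at the centre of its underside. Leave it alone.
- barlow: Chrome Barlow lens tube standing upright, 42 mm across, 102 mm tall, loose; origin at the centre of its underside. Leave it alone.
- filter_cell: Purple glass filter in a black ring, 41 mm across, 10 mm tall, lying loose; origin at the centre of its underside. Leave it alone.
Not all that is in view belongs to the job. Leave any green look-alike of the gauge alone.

How it is judged:
By the outcome, as a careful person would: the job done as asked, in the order asked, and still so for the second after the job is handed in, while the arm keeps its last pose, push and grip.
It also fails if it takes over 42 s, if anything falls off the work surface, if the arm or the gripper's body presses on something with over 40 N, if the wrist force passes 120 N, or if a joint passes its speed limit or range.

## Working session

There is one attempt and no reset: what is moved stays moved. The work goes in short steps, Python scripts to look and compute and a tool call to move; the robot and the scene stay as the last step left them, time stands still between calls to the robot, and variables do not carry over. Pictures are saved under pics/ and viewed, and the job is handed in when it is done.

Besides the shell and the picture viewer there is one more tool, called after "Emit:" by a JSON object that holds its "op" and its "data", one argument or row to a line. drive_tool: Moves the arm, as the interface text tells. Its arguments: {"type":"object","properties":{"increments":{"type":"array"},"squeeze":{"type":"number"}},"required":["increments"]}

```bash
mkdir -p pics; python3 - <<'E'
from station import ctrl
import cv2
o=ctrl.get_obs(); print(o)
for n in ["side","top","wrist"]:
    c=ctrl.calibration(n); print(n,c)
    im=ctrl.camera(n); cv2.imwrite(f"pics/{n}0.png",im[:,:,::-1])
E
```

```text
{'time_s': 0.0, 'qpos': array([ 1.21943513e+00,  3.00482830e-01,  1.52161665e+00,  3.52531916e-06,
        1.32067523e+00, -6.66016293e-02]), 'joint_vel': array([-0.00065662,  0.0005932 , -0.00102711,  0.00012465, -0.00184816,
        0.00049652]), 'tau': array([ 4.86344979e-04, -5.31816101e+01, -3.52739990e+01,  7.09330221e-02,
        2.43671058e-02, -1.31118859e-04]), 'ee_pos': array([0.15442577, 0.52761356, 0.22186483]), 'eef_rot': array([-3.14151058e+00,  1.17920460e-03,  1.28603593e+00]), 'force': array([-0.48244576, -0.09065738, -0.03776099]), 'moment': array([0.0145056 , 0.01069704, 0.06265016]), 'grip_width': 0.09375546510688491}
side {'fx': 394.17147615681733, 'fy': 394.17147615681733, 'cx': 316.42189362749116, 'cy': 203.77976918977356, 'rvec': array([ 0.39182509, -2.83217616,  1.04604471]), 'tvec': array([0.46871569, 0.23353544, 0.95164515])}
top {'fx': 462.3641313044933, 'fy': 462.3641313044933, 'cx': 321.04568501841493, 'cy': 199.1495514403574, 'rvec': array([ 2.12638128, -2.18110079,  0.15123674]), 'tvec': array([-0.06473605,  0.49071143,  1.11483493])}
wrist {'fx': 278.71751828926443, 'fy': 278.71751828926443, 'cx': 321.39446142623564, 'cy': 197.67503901174047, 'rvec': array([-2.33196859, -1.74687938, -0.24004391]), 'tvec': array([-0.55013531, -0.02696906,  0.39135649])}
```

View pics/side0.png

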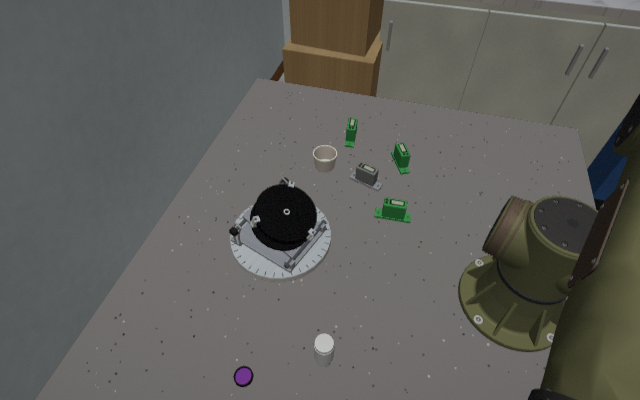

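View pics/top0.png

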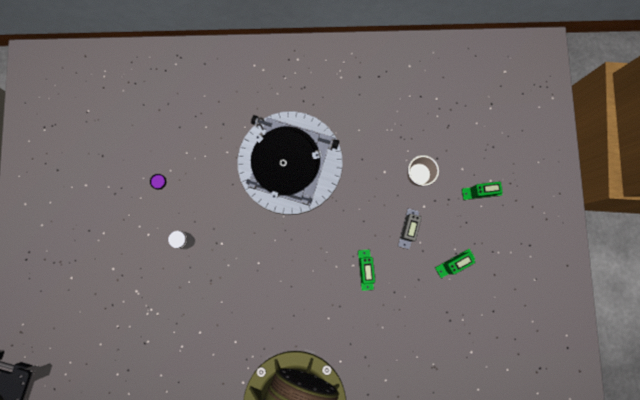

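View pics/wrist0.png

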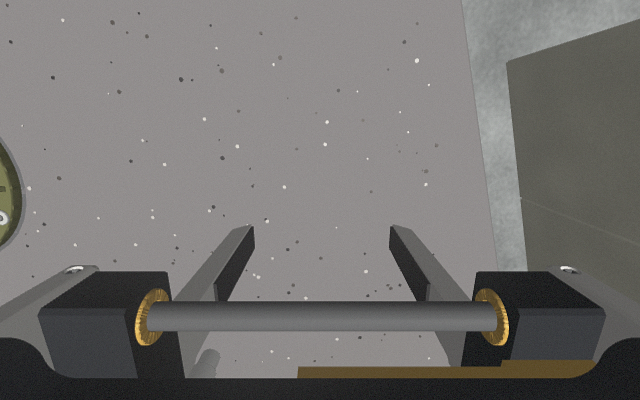

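Candidates: the grey gauge at top (411,229) / side (367,174), and green look-alikes at top (367,270), (455,264) and (483,190). Only the grey one fits "grey housing, bare steel foot". I'll confirm it in a crop.

```bash
python3 - <<'E'
import cv2,numpy as np
t=cv2.imread("pics/top0.png");s=cv2.imread("pics/side0.png")
a=cv2.resize(t[195:285,340:480],None,fx=5.7,fy=5.7,interpolation=cv2.INTER_CUBIC);cv2.imwrite("pics/c_top.png",a[:600])
a=cv2.resize(t[105:220,230:350],None,fx=5,fy=5,interpolation=cv2.INTER_CUBIC);cv2.imwrite("pics/c_mir.png",a)
a=cv2.resize(s[165:285,220:345],None,fx=5,fy=5,interpolation=cv2.INTER_CUBIC);cv2.imwrite("pics/c_mirs.png",a)
a=cv2.resize(s[110:230,300:420],None,fx=5,fy=5,interpolation=cv2.INTER_CUBIC);cv2.imwrite("pics/c_gs.png",a)
E
```

```text
(no output)
```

View pics/c_top.png

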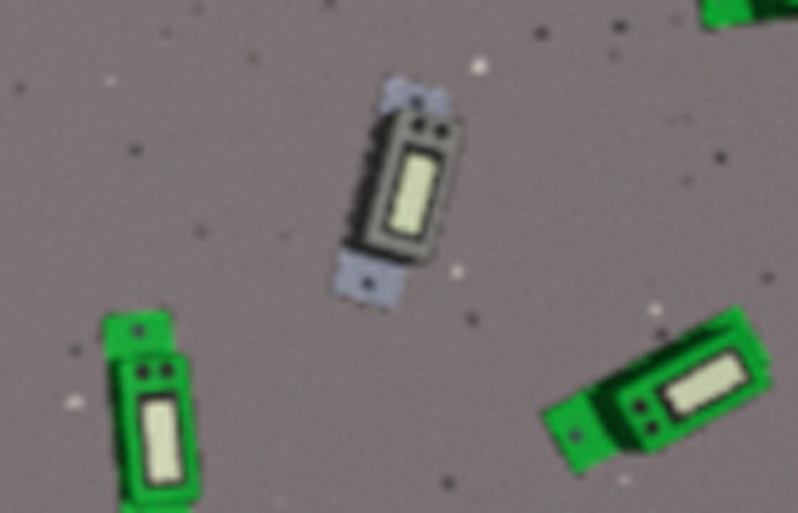

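View pics/c_mir.png

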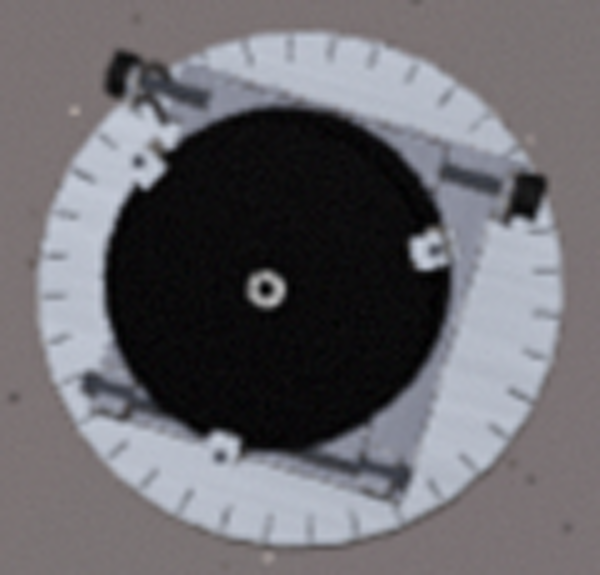

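View pics/c_mirs.png

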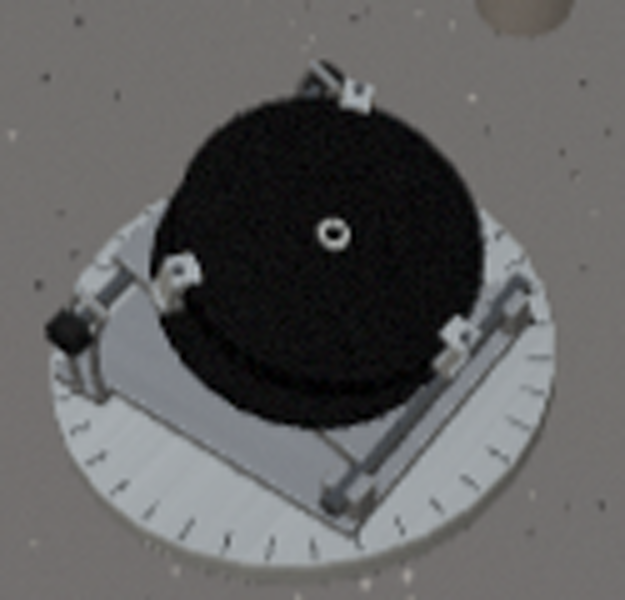

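View pics/c_gs.png

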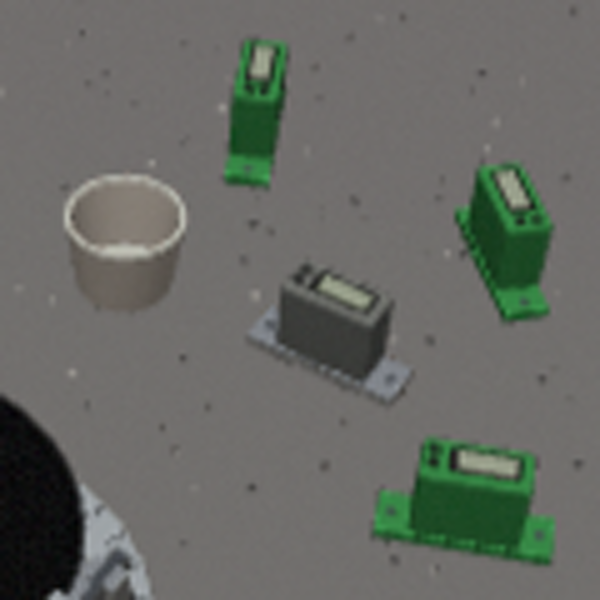

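The crop confirms the grey gauge at top (411,229): grey housing, steel foot, not green. Next I'll triangulate the gauge and the mirror.

```bash
cat > h.py <<'E'
import numpy as np,cv2
from scipy.spatial.transform import Rotation as Ro
from station import ctrl
def ray(c,uv):
    K=np.array([[c['fx'],0,c['cx']],[0,c['fy'],c['cy']],[0,0,1]])
    R=cv2.Rodrigues(c['rvec'])[0]; o=-R.T@c['tvec']
    d=R.T@np.linalg.inv(K)@np.r_[uv,1]; return o,d/np.linalg.norm(d)
def onz(c,uv,z):
    o,d=ray(c,uv); return o+d*(z-o[2])/d[2]
def tri(obs):
    A=np.zeros((3,3));b=np.zeros(3);
    for c,uv in obs:
        o,d=ray(c,uv);P=np.eye(3)-np.outer(d,d);A+=P;b+=P@o
    X=np.linalg.solve(A,b)
    res=[np.linalg.norm((np.eye(3)-np.outer(d,d))@(X-o)) for o,d in [ray(c,uv) for c,uv in obs]]
    return X,max(res)
def proj(c,X): return cv2.projectPoints(np.array(X,float).reshape(-1,1,3),c['rvec'],c['tvec'],np.array([[c['fx'],0,c['cx']],[0,c['fy'],c['cy']],[0,0,1]]),None)[0].reshape(-1,2)
E
python3 - <<'E'
from h import *
T=ctrl.calibration('top');S=ctrl.calibration('side')
p=lambda x,y,f,ox,oy:np.array([(x+.5)/f-.5+ox,(y+.5)/f-.5+oy])
tg=lambda x,y:p(x,y,5.7,340,195); tm=lambda x,y:p(x,y,5,230,105); sm=lambda x,y:p(x,y,5,220,165); sg=lambda x,y:p(x,y,5,300,110)
h1=onz(T,tg(417,101),.008);h2=onz(T,tg(368,284),.008)
k1=onz(S,sg(270,325),.008);k2=onz(S,sg(390,380),.008)
print('holes top',h1,h2,(h1+h2)/2,np.arctan2(*(h1-h2)[1::-1]), np.linalg.norm(h1-h2))
print('holes side',k1,k2,(k1+k2)/2,np.arctan2(*(k1-k2)[1::-1]))
c1=[(412,186)];
ring=tri([(T,tm(265,289)),(S,sm(333,234))]);print('ring',ring)
A=tri([(T,tm(140,160)),(S,sm(180,269))]);B=tri([(T,tm(434,250)),(S,sm(357,88))]);C=tri([(T,tm(221,455)),(S,sm(461,336))])
print(A,B,C)
A,B,C=A[0],B[0],C[0]
n=np.cross(B-A,C-A);n/=np.linalg.norm(n);n*=np.sign(n[2]);print('n',n,'tilt',np.arccos(n[2]),'down az',np.arctan2(n[1],n[0]))
u=(A+B)/2-C;print('C->mid',u,np.arctan2(u[1],u[0]),np.arctan2(u[2],np.hypot(*u[:2])))
print('sides',[np.linalg.norm(q) for q in (A-B,B-C,C-A)],'cent',(A+B+C)/3)
# platter centre
for c,n_ in((T,'top'),):
    im=cv2.imread(f'pics/{n_}0.png')
print('platter approx',onz(T,tm(300,288),.055))
# cup barlow filter
print('cup',onz(T,(424,170),.055),'bar',onz(T,(177,239),.102),'fil',onz(T,(158,181),.01))
# wrist cam in tool frame
o=ctrl.get_obs();W=ctrl.calibration('wrist');R=Ro.from_euler('xyz',o['eef_rot']).as_matrix()
Rw=cv2.Rodrigues(W['rvec'])[0];print('cam in tool',R.T@(-Rw.T@W['tvec']-o['ee_pos']),'\n',(Rw@R).T)
E
```

```text
holes top [ 0.45291583 -0.30846018  0.008     ] [ 0.37263832 -0.28266793  0.008     ] [ 0.41277707 -0.29556406  0.008     ] -0.3108714216803991 0.08431914826951378
holes side [ 0.45465692 -0.30778754  0.008     ] [ 0.37506036 -0.28172062  0.008     ] [ 0.41485864 -0.29475408  0.008     ] -0.3164805945745375
ring (array([0.5570433 , 0.00720514, 0.16325528]), np.float64(0.0011919258239599933))
(array([0.61126754, 0.05973051, 0.18243769]), np.float64(0.00044637854452432747)) (array([ 0.56870292, -0.0683254 ,  0.18248898]), np.float64(0.0015093277545413111)) (array([0.48744644, 0.030093  , 0.13815388]), np.float64(0.0019983898196047466))
n [-0.35964801  0.11991435  0.92535067] tilt 0.3888368016840006 down az 2.819762824327027
C->mid [ 0.10253879 -0.03439045  0.04430945] -0.3236000529647697 0.3888362520159229
sides [np.float64(0.134944672791208), np.float64(0.13510883755924438), np.float64(0.13480023645775607)] cent [0.55580563 0.00716604 0.16769351]
platter approx [ 0.57968609 -0.00198859  0.055     ]
cup [ 0.55190092 -0.33195118  0.055     ] bar [0.39531491 0.25741385 0.102     ] fil [0.54910236 0.33619833 0.01      ]
cam in tool [ 1.34212221e-04 -7.94219440e-02 -1.62311361e-01] 
 [[ 9.99999219e-01 -4.85888256e-04  1.15157097e-03]
 [ 1.57522147e-04  9.62991644e-01  2.69531201e-01]
 [-1.23991527e-03 -2.69530809e-01  9.62990968e-01]]
```

Emit:
{"op": "drive_tool", "data": {
  "increments": [
    [[0,0,0],[-14,15,-2],1],
    [[0,0,0],[-27,29,-3],1],
    [[0,0,0],[-27,29,-3],1],
    [[0,0,0],[-27,29,-3],1],
    [[0,0,0],[-27,29,-3],1],
    [[0,0,0],[-27,29,-3],1],
    [[0,0,0],[-27,29,-3],1],
    [[0,0,0],[-27,29,-3],1],
    [[0,0,0],[-27,29,-3],1],
    [[0,0,0],[-27,29,-3],1],
    [[0,0,0],[-27,29,0],1],
    [[0,0,0],[-27,29,0],1],
    [[0,0,0],[-32,20,0],1],
    [[0,0,0],[-36,12,0],1],
    [[0,0,0],[-36,12,0],1],
    [[0,0,0],[-36,12,0],1],
    [[0,0,0],[-36,12,0],1],
    [[0,0,0],[-36,12,0],1],
    [[0,0,0],[-36,12,0],1],
    [[0,0,0],[-36,12,0],1]
  ]
}}

```text
time_s: 2.65
ee_pos: [0.4067, -0.1679, 0.2515]
eef_rot: [3.141, 0.0, 1.285]
force: [0.6, 0.5, 0.6]
grip_width: 0.0939
```

Emit:
{"op": "drive_tool", "data": {
  "increments": [
    [[0,0,0],[-30,10,5],1],
    [[0,0,0.8],[-30,10,10],1],
    [[0,0,0.8],[-30,10,10],1],
    [[0,0,0],[-20,9,10],1],
    [[0,0,0],[-10,4,5],1],
    [[0,0,0],[0,0,0],1]
  ]
}}

```text
time_s: 3.4
ee_pos: [0.4134, -0.2937, 0.2113]
eef_rot: [-3.141, -0.0, 1.257]
force: [-0.1, 0.2, 0.8]
grip_width: 0.0941
```

```bash
python3 - <<'E'
from h import *
W=ctrl.calibration('wrist');im=ctrl.camera('wrist');cv2.imwrite("pics/w1.png",im[:,:,::-1])
print(ctrl.get_obs()['ee_pos'],ctrl.get_obs()['eef_rot'])
print(proj(W,[[.4138,-.2952,.06],[.4138,-.2952,.0]]))
np.save('W1.npy',np.r_[W['fx'],W['fy'],W['cx'],W['cy'],W['rvec'],W['tvec']])
E
```

```text
[ 0.41360249 -0.29335508  0.21166573] [-3.14159027e+00 -1.05242320e-04  1.25785877e+00]
[[319.90310202 191.56520618]
 [320.06508918 180.69964213]]
```

View pics/w1.png

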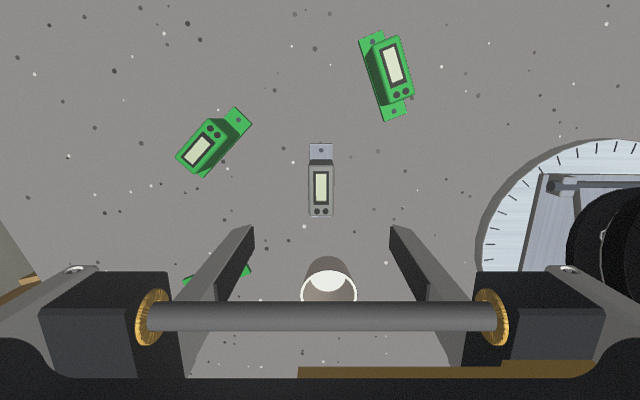

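Emit:
{"op": "drive_tool", "data": {
  "increments": [
    [[0,0,0],[-0.5,0.5,15],1],
    [[0,0,0],[0,0,28],1],
    [[0,0,0],[0,0,30],1],
    [[0,0,0],[0,0,30],1],
    [[0,0,0],[0,0,28],1],
    [[0,0,0],[0,0,20],1],
    [[0,0,0],[0,0,14],1],
    [[0,0,0],[0,0,8],1],
    [[0,0,0],[0,0,4],1],
    [[0,0,0],[0,0,0],1]
  ],
  "squeeze": 25
}}

```text
time_s: 4.7
ee_pos: [0.4144, -0.2943, 0.0347]
eef_rot: [3.141, 0.0, 1.258]
force: [-0.0, -0.0, 0.5]
grip_width: 0.0937
```

```bash
python3 - <<'E'
from h import *
im=ctrl.camera('wrist');cv2.imwrite("pics/w2.png",im[:,:,::-1])
o=ctrl.get_obs();print(o['ee_pos'],o['eef_rot'],o['force'],o['moment'])
E
```

```text
[ 0.41441227 -0.29437284  0.0348266 ] [3.14099802e+00 2.26182865e-04 1.25805111e+00] [-0.51331194 -0.31976073 -0.59909867] [ 0.00211192  0.00720271 -0.02808814]
```

View pics/w2.png

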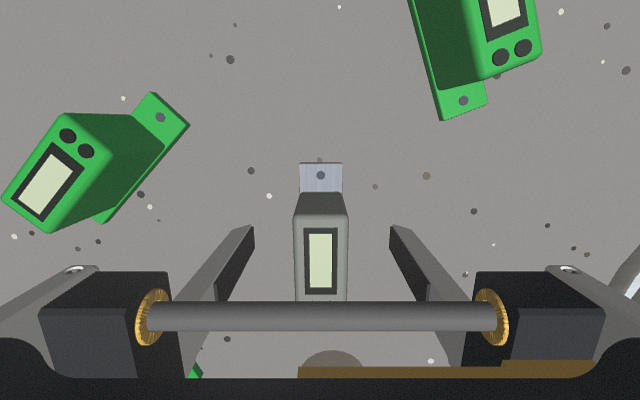

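Gauge is centred between the fingers: display at (320,261), foot-end hole at (320.5,175), foot end edge at row 163. I'll refine the gauge centre from these, then close the gripper.

```bash
python3 - <<'E'
from h import *
W=ctrl.calibration('wrist');o=ctrl.get_obs()
R=Ro.from_euler('xyz',o['eef_rot']).as_matrix()
for uv,z in [((320.5,175),.008),((320.5,163),.008),((320.5,191.5),.008),((299.5,177),.008),((342,177),.008),((321,214),.06)]:
    print(uv,(R.T@(onz(W,uv,z)-o['ee_pos']))*1000)
E
```

```text
(320.5, 175) [ -0.31043315 -42.70973987  26.80128122]
(320.5, 163) [ -0.30254223 -51.00588637  26.79634628]
(320.5, 191.5) [ -0.32159248 -30.97733401  26.8082602 ]
(299.5, 177) [-14.80566061 -41.31203855  26.80539091]
(342, 177) [ 14.5294618  -41.30378786  26.79876071]
(321, 214) [  0.03760821 -32.23719577 -25.19258072]
```

Emit:
{"op": "drive_tool", "data": {
  "increments": [
    [[0,0,0],[0,0,0],0.2],
    [[0,0,0],[0,0,0],0.2],
    [[0,0,0],[0,0,0],0.2],
    [[0,0,0],[0,0,0],0.2],
    [[0,0,0],[0,0,0],0.2],
    [[0,0,0],[0,0,0],0.2],
    [[0,0,0],[0,0,0],0.2],
    [[0,0,0],[0,0,0],0.2]
  ],
  "squeeze": 25
}}

```text
time_s: 5.75
ee_pos: [0.4142, -0.2943, 0.0345]
eef_rot: [3.142, 0.0, 1.258]
force: [-0.3, -0.8, 0.5]
grip_width: 0.0301
```

Gripped at 30.1 mm, gauge centre about 1 mm towards tool −y. Lifting and moving over the mirror.

Emit:
{"op": "drive_tool", "data": {
  "increments": [
    [[0,0,0],[0,0,-8],0.1],
    [[0,0,0],[0,0,-25],0.1],
    [[0,0,0],[0,0,-40],0.1],
    [[0,0,0],[0,0,-45],0.1],
    [[0,0,0],[0,0,-45],0.1],
    [[0,0,0],[0,0,-40],0.1],
    [[0,0,0],[10,0,-22],0.1],
    [[0,0,0],[25,0,0],0.1],
    [[0,0,0],[38,0,0],0.1],
    [[0,0,0],[38,0,0],0.1],
    [[0,0,0],[38,0,0],0.1],
    [[0,0,0],[38,0,0],0.1],
    [[0,0,0.3],[38,0,0],0.1],
    [[0,0,0.3],[38,0,0],0.1],
    [[-3,0,0],[35,3,0],0.1],
    [[-5,0,0],[22,2,0],0.1],
    [[-5,0,0],[8,0,0],0.1],
    [[-5,0,0],[0,0,0],0.1],
    [[-4.3,0,0],[0,0,0],0.1],
    [[0,0,0],[0,0,0],0.1]
  ],
  "squeeze": 25
}}

```text
time_s: 8.25
ee_pos: [0.52, 0.0163, 0.2598]
eef_rot: [2.753, 0.0, 1.248]
force: [-0.6, 0.6, -1.0]
grip_width: 0.0297
```

```bash
python3 - <<'E'
from h import *
for n in ['wrist','side','top']:
    W=ctrl.calibration(n)
    im=ctrl.camera(n);cv2.imwrite(f"pics/{n}3.png",im[:,:,::-1])
    if n=='wrist': np.save('W3.npy',W,allow_pickle=True)
o=ctrl.get_obs();print(o['ee_pos'],o['eef_rot'],o['force'],o['moment'],o['qpos'],o['grip_width'])
s=cv2.imread('pics/side3.png');cv2.imwrite('pics/c_s3.png',cv2.resize(s[125:285,210:370],None,fx=3.7,fy=3.7,interpolation=cv2.INTER_CUBIC))
E
```

```text
[0.5208546  0.015889   0.25985049] [ 2.75355064e+00 -7.92781109e-05  1.24735288e+00] [-0.25724419 -0.00720248 -0.61298314] [0.08211024 0.29444779 0.06633459] [ 0.02271127  0.01758177  1.80407542 -0.15742138  0.95868341 -1.15758674] 0.029841892952975183
```

View pics/wrist3.png

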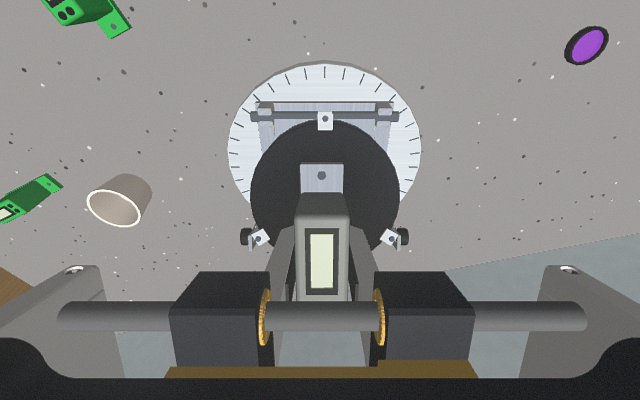

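View pics/c_s3.png

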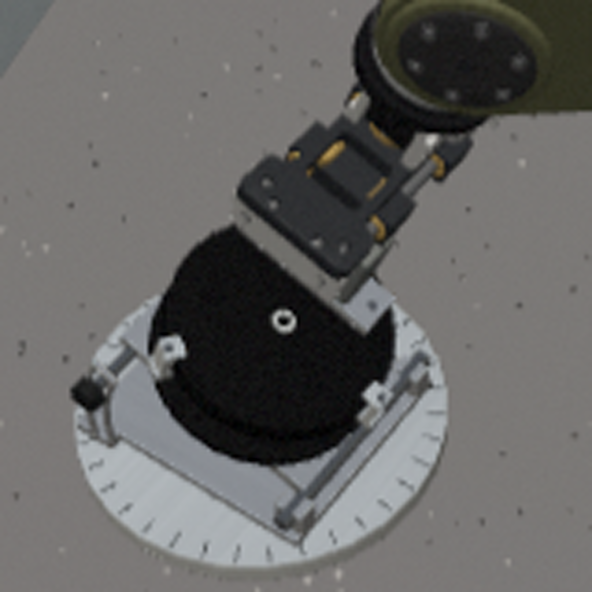

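Wrist view: gauge upright in the grip, screw heads of the clips at (325,121), (259,239), (390,239), symmetric, so yaw/roll look right. Comparing these with the triangulated points.

```bash
python3 - <<'E'
from h import *
w=cv2.imread('pics/wrist3.png')
a=np.hstack([cv2.resize(w[y-22:y+22,x-22:x+22],None,fx=6,fy=6,interpolation=cv2.INTER_CUBIC) for x,y in((325,121),(259,239),(390,239))]);cv2.imwrite('pics/c_w3.png',a)
W=np.load('W3.npy',allow_pickle=True).item();S=ctrl.calibration('side');T=ctrl.calibration('top')
A=[.61126754,.05973051,.18243769];B=[.56870292,-.0683254,.18248898];C=[.48744644,.030093,.13815388]
print(proj(W,[A,B,C]),'A is left or right')
E
```

```text
[[389.9858095  239.26993193]
 [257.50003389 239.60317533]
 [324.06941662 120.35557478]] A is left or right
```

View pics/c_w3.png

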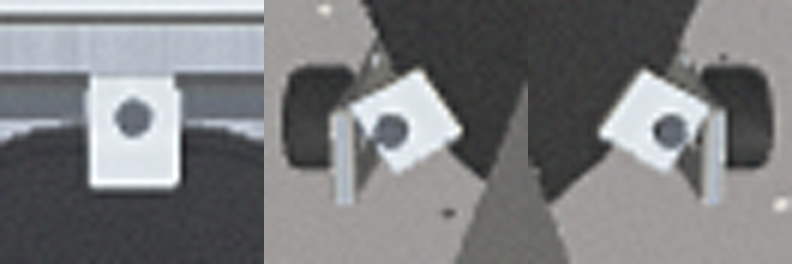

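```bash
python3 - <<'E'
from h import *
W=np.load('W3.npy',allow_pickle=True).item();S=ctrl.calibration('side');T=ctrl.calibration('top')
p=lambda x,y,f,ox,oy:np.array([(x+.5)/f-.5+ox,(y+.5)/f-.5+oy])
tm=lambda x,y:p(x,y,5,230,105); sm=lambda x,y:p(x,y,5,220,165)
o=ctrl.get_obs();R=Ro.from_euler('xyz',o['eef_rot']).as_matrix();P=o['ee_pos']
pts=[]
for a in [(tm(140,160),sm(180,269),(391.3,238.4)),(tm(434,250),sm(357,88),(257.6,238.4)),(tm(221,455),sm(461,336),(324.75,118.25))]:
    for v in ([(T,a[0]),(S,a[1])],[(T,a[0]),(S,a[1]),(W,a[2])],[(W,a[2]),(S,a[1])],[(W,a[2]),(T,a[0])]):
        X,r=tri(v);print((R.T@(X-P)*1000).round(1),round(r*1000,2))
    pts.append(tri([(T,a[0]),(S,a[1]),(W,a[2])])[0])
A,B,C=pts
n=np.cross(B-A,C-A);n/=np.linalg.norm(n);n*=np.sign(n[2]);u=(A+B)/2-C
print('tilt',np.arccos(n[2]),'az',np.arctan2(u[1],u[0]),np.arctan2(-n[1],-n[0]),[np.linalg.norm(q) for q in (A-B,B-C,C-A)])
print('cent tool',R.T@((A+B+C)/3-P)*1000,'n tool',R.T@n)
ring=np.array([.5570433,.00720514,.16325528]);print('ring tool',R.T@(ring-P)*1000)
# side3 ring, ray at tool z =102 plane
for r in (ring,):
  print(proj(S,[ring]))
E
```

```text
[70.3 37.2 98.8] 0.45
[70.8 36.8 98.8] 1.01
[71.2 36.7 98.2] 0.78
[71.  36.5 99.6] 0.74
[-64.6  37.5  98.9] 1.51
[-64.8  37.2  99.8] 1.79
[-66.1  38.9 103.4] 0.81
[-64.9  36.2  99.4] 0.37
[  2.8 -79.5  99. ] 2.0
[  3.  -80.2  99.2] 2.51
[  3.5 -79.6  99.4] 1.82
[  2.9 -81.6 100.5] 0.63
tilt 0.38754257708144535 az -0.32404388071097295 -0.3021248025947172 [np.float64(0.13558329082360795), np.float64(0.13561512634347195), np.float64(0.1352070403733566)]
cent tool [ 3.00270793 -2.054395   99.27915765] n tool [-7.98261402e-03  5.79169303e-04 -9.99967971e-01]
ring tool [  3.26074728  -2.23351999 103.4410228 ]
[[286.69359154 211.53035414]]
```

Estimates agree: ring centre is at about (3.1, −2.1, 104) mm in the tool frame, and tilt and azimuth match the tool within noise. Approaching along the normal.

Emit:
{"op": "drive_tool", "data": {
  "increments": [
    [[0,0,0],[1.5,-0.5,4],0.1],
    [[0,0,0],[1.6,-0.6,10],0.1],
    [[0,0,0],[0,0,15],0.1],
    [[0,0,0],[0,0,15],0.1],
    [[0,0,0],[0,0,9],0.1],
    [[0,0,0],[0,0,4],0.1],
    [[0,0,0],[0,0,0],0.1],
    [[0,0,0],[0,0,0],0.1]
  ]
}}

```text
time_s: 9.4
ee_pos: [0.5414, 0.0124, 0.2069]
eef_rot: [2.752, -0.0, 1.248]
force: [0.1, -0.0, -2.1]
grip_width: 0.0297
```

```bash
cat > look.py <<'E'
import sys
from h import *
k=sys.argv[1]
F=[];M=[]
for n in ['wrist','side','top']:
    W=ctrl.calibration(n)
    im=ctrl.camera(n);cv2.imwrite(f"pics/{n}{k}.png",im[:,:,::-1])
    if n=='wrist': np.save(f'W{k}.npy',W,allow_pickle=True)
    o=ctrl.get_obs();F.append(o['force']);M.append(o['moment'])
R=Ro.from_euler('xyz',o['eef_rot']).as_matrix()
print(o['ee_pos'],o['eef_rot'],'t',o['time_s'],o['grip_width'])
F=np.array(F)@R;M=np.array(M)@R
print('F tool',F.round(2),F.mean(0).round(2),'\nM tool',M.mean(0).round(3))
s=cv2.imread(f'pics/side{k}.png');a=cv2.resize(s[150:280,215:345],None,fx=4,fy=4,interpolation=cv2.INTER_CUBIC)
w=cv2.imread(f'pics/wrist{k}.png')
cv2.imwrite(f'pics/c_{k}.png',a)
E
python3 look.py 4
```

```text
[0.54130099 0.01241099 0.20678469] [ 2.75176804e+00 -1.85071031e-04  1.24768479e+00] t 9.55 0.030228144261872963
F tool [[-0.31 -1.29  1.89]
 [-0.07 -1.21  0.67]
 [-0.6  -1.2   2.07]] [-0.33 -1.23  1.54] 
M tool [ 0.295  0.014 -0.001]
```

View pics/wrist4.png

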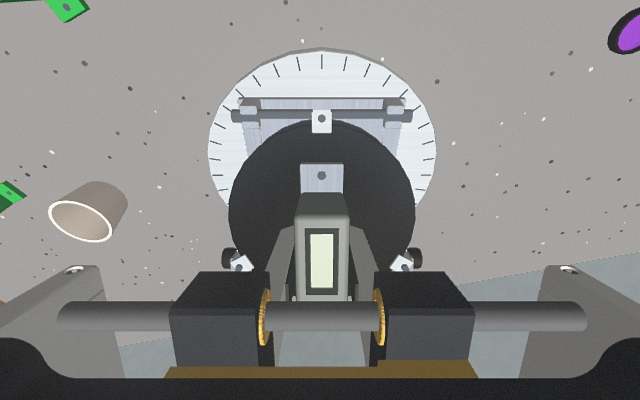

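View pics/c_4.png

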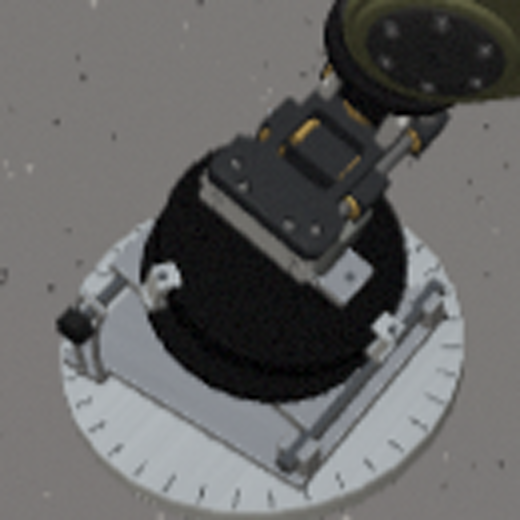

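Emit:
{"op": "drive_tool", "data": {
  "increments": [
    [[0,0,0],[0,0,3],0.1],
    [[0,0,0],[0,0,4],0.1],
    [[0,0,0],[0,0,2],0.1],
    [[0,0,0],[0,0,0],0.1],
    [[0,0,0],[0,0,0],0.1]
  ]
}}

```text
time_s: 10.18
ee_pos: [0.5445, 0.0113, 0.1981]
eef_rot: [2.752, -0.0, 1.248]
force: [-0.7, 0.5, -1.6]
grip_width: 0.03
```

```bash
python3 look.py 5; python3 -c "
import cv2
w=cv2.imread('pics/wrist5.png');cv2.imwrite('pics/c_w5.png',cv2.resize(w[85:300,200:440],None,fx=2.7,fy=2.7,interpolation=cv2.INTER_CUBIC))"
```

```text
[0.54451863 0.01129013 0.19817637] [ 2.75219398e+00 -4.80366168e-05  1.24758413e+00] t 10.325 0.0298971339041454
F tool [[ 0.38 -0.77  1.62]
 [-0.3  -0.77  0.88]
 [-0.53 -0.44  1.91]] [-0.15 -0.66  1.47] 
M tool [ 0.292  0.024 -0.009]
```

View pics/c_w5.png

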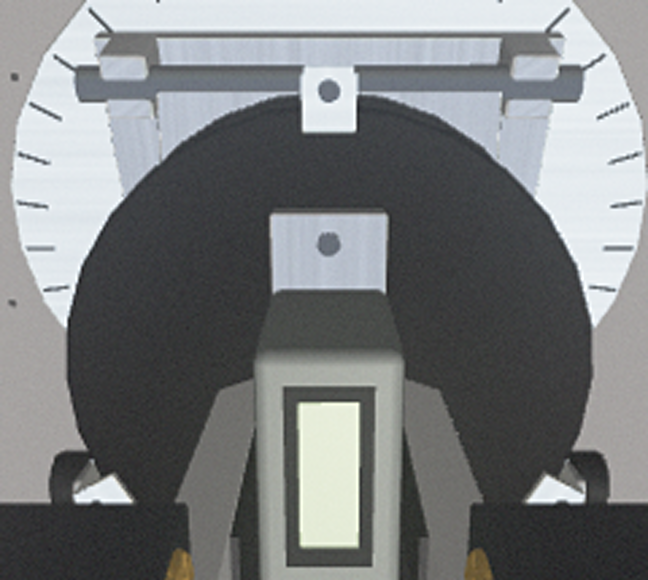

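View pics/c_5.png

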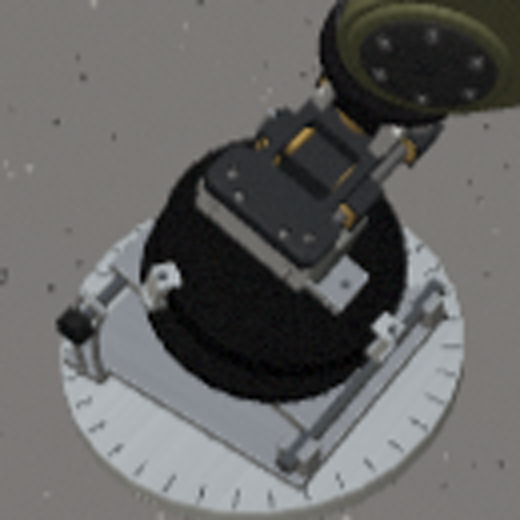

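```bash
python3 - <<'E'
from h import *
W=np.load('W5.npy',allow_pickle=True).item();o=ctrl.get_obs();R=Ro.from_euler('xyz',o['eef_rot']).as_matrix();P=o['ee_pos']
def tp(uv,z):
    oo,d=ray(W,uv);oo=R.T@(oo-P)*1e3;d=R.T@d;return (oo+d*(z-oo[2])/d[2]).round(1)
q=lambda x,y:((x+.5)/2.7-.5+200,(y+.5)/2.7-.5+85)
for g in (3,4,5):
  z=34.5+g
  print(g,'clip in',tp(q(329,132),z-4),'screw',tp(q(329,91),z-6),'clip corners',tp(q(302,132),z-4),tp(q(356,132),z-4),'L',tp(q(68,362),z),'R',tp(q(592,362),z),'foot end',tp(q(329,212),26.5))
E
```

```text
3 clip in [  0.4 -70.2  33.5] screw [  0.4 -80.2  31.5] clip corners [ -6.5 -70.2  33.5] [  7.2 -70.2  33.5] L [-73.3  -6.7  37.5] R [74.6 -6.6 37.5] foot end [  0.4 -50.8  26.5]
4 clip in [  0.4 -70.1  34.5] screw [  0.4 -80.2  32.5] clip corners [ -6.5 -70.1  34.5] [  7.3 -70.1  34.5] L [-73.6  -6.4  38.5] R [75.  -6.2 38.5] foot end [  0.4 -50.8  26.5]
5 clip in [  0.4 -70.1  35.5] screw [  0.4 -80.2  33.5] clip corners [ -6.6 -70.1  35.5] [  7.3 -70.1  35.5] L [-74.   -6.   39.5] R [75.3 -5.9 39.5] foot end [  0.4 -50.8  26.5]
```

Emit:
{"op": "drive_tool", "data": {
  "increments": [
    [[0,0,0],[0,0,1],0.1],
    [[0,0,0],[0,0,1],0.1],
    [[0,0,0],[0,0,0],0.1]
  ]
}}

```text
time_s: 10.7
ee_pos: [0.5452, 0.011, 0.1961]
eef_rot: [2.753, 0.0, 1.248]
force: [0.5, -0.2, -1.5]
grip_width: 0.03
```

Emit:
{"op": "drive_tool", "data": {
  "increments": [
    [[0,0,0],[0,0,0.7],0.1],
    [[0,0,0],[0,0,0],0.1]
  ]
}}

```text
time_s: 10.95
ee_pos: [0.5455, 0.011, 0.1957]
eef_rot: [2.752, -0.0, 1.248]
force: [-1.5, 1.4, 0.0]
grip_width: 0.0297
```

Clip inner edge gives the mirror centre at tool y −1.1, x +0.4, so the foot is centred within about 0.5 mm. Now feeling for contact.

```bash
python3 look.py 6
```

```text
[0.54546685 0.01098446 0.19563357] [ 2.75232792e+00 -2.37620485e-05  1.24761329e+00] t 11.1 0.029808701120530492
F tool [[ 0.52 -2.16  0.15]
 [-0.29 -0.99 -0.86]
 [-0.89 -1.26 -0.16]] [-0.22 -1.47 -0.29] 
M tool [ 0.418 -0.017 -0.025]
```

```bash
cat > ft.py <<'E'
from h import *
F=[];M=[]
for i in range(16):
    ctrl.camera('top');o=ctrl.get_obs();F.append(o['force']);M.append(o['moment'])
R=Ro.from_euler('xyz',o['eef_rot']).as_matrix();F=np.array(F)@R;M=np.array(M)@R
print('F',F.mean(0).round(2),'+-',(F.std(0)/4).round(2),'M',M.mean(0).round(3),'+-',(M.std(0)/4).round(3),o['ee_pos'],o['eef_rot'],o['time_s'])
E
python3 ft.py
```

```text
F [-0.11 -0.55 -0.83] +- [0.1  0.14 0.1 ] M [ 0.391 -0.03  -0.017] +- [0.009 0.006 0.007] [0.54548621 0.01096975 0.19560012] [ 2.75232077e+00 -2.85853145e-05  1.24760074e+00] 11.9
```

Emit:
{"op": "drive_tool", "data": {
  "increments": [
    [[0,0,0],[0,0,0.4],0.1],
    [[0,0,0],[0,0,0],0.1]
  ]
}}

```text
time_s: 12.15
ee_pos: [0.5456, 0.0109, 0.1952]
eef_rot: [2.752, -0.0, 1.248]
force: [-1.6, 0.8, 1.3]
grip_width: 0.0305
```

```bash
python3 ft.py
```

```text
F [-0.17 -0.29 -1.49] +- [0.09 0.15 0.12] M [ 0.392 -0.024 -0.007] +- [0.008 0.011 0.008] [0.54562979 0.01090651 0.19523781] [ 2.75230798e+00 -4.97629012e-05  1.24757246e+00] 12.95
```

Contact sits towards the downhill, −x corner (Mx +0.10, My −0.045 at 3 N). Easing the tilt slightly.

Emit:
{"op": "drive_tool", "data": {
  "increments": [
    [[0.25,-0.1,0],[0.06,0.16,0],0.1],
    [[0.25,-0.1,0],[0.06,0.16,0],0.1],
    [[0,0,0],[0,0,0],0.1]
  ]
}}

```text
time_s: 13.32
ee_pos: [0.5459, 0.0109, 0.1952]
eef_rot: [2.761, 0.003, 1.246]
force: [0.3, 0.4, 1.5]
grip_width: 0.0302
```

```bash
python3 ft.py
```

```text
F [ 0.    0.1  -0.61] +- [0.12 0.13 0.13] M [0.264 0.017 0.008] +- [0.006 0.012 0.006] [0.54592254 0.0109475  0.1953186 ] [2.7611017  0.00322072 1.24631154] 14.125
```

Emit:
{"op": "drive_tool", "data": {
  "increments": [
    [[0,0,0],[0,0,0.5],0.1],
    [[0,0,0],[0,0,0],0.1]
  ]
}}

```text
time_s: 14.38
ee_pos: [0.5461, 0.0109, 0.1949]
eef_rot: [2.761, 0.003, 1.246]
force: [-1.0, 0.8, 2.3]
grip_width: 0.0299
```

```bash
python3 ft.py; python3 look.py 7;python3 -c "
import cv2
w=cv2.imread('pics/wrist7.png');cv2.imwrite('pics/c_w7.png',cv2.resize(w[85:300,200:440],None,fx=2.7,fy=2.7,interpolation=cv2.INTER_CUBIC))"
```

```text
F [-0.25 -0.41 -1.98] +- [0.13 0.1  0.14] M [ 0.367  0.024 -0.001] +- [0.005 0.009 0.011] [0.5460982  0.01086813 0.19485344] [2.76111981 0.00323249 1.24626378] 15.175
[0.54610421 0.01088174 0.1948698 ] [2.7611041  0.00321062 1.24628317] t 15.325 0.029969407056150824
F tool [[ 0.55  0.23 -2.16]
 [-0.27 -0.63 -1.94]
 [-0.04 -0.83 -1.26]] [ 0.08 -0.41 -1.79] 
M tool [ 0.346  0.014 -0.001]
```

View pics/c_w7.png

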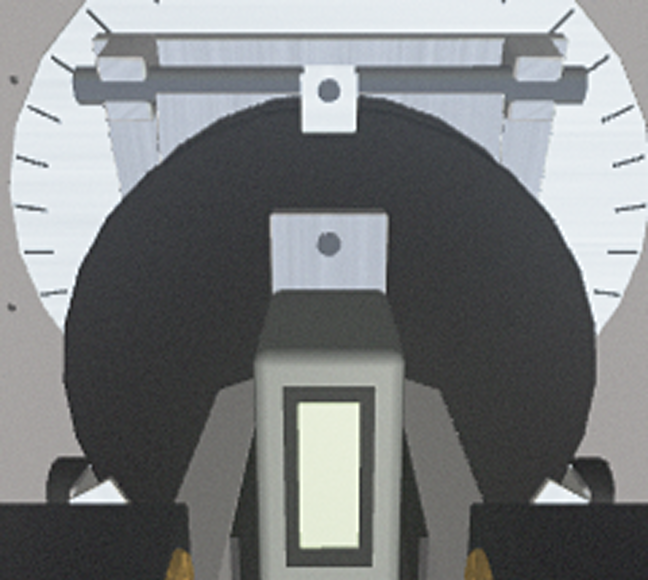

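View pics/c_7.png

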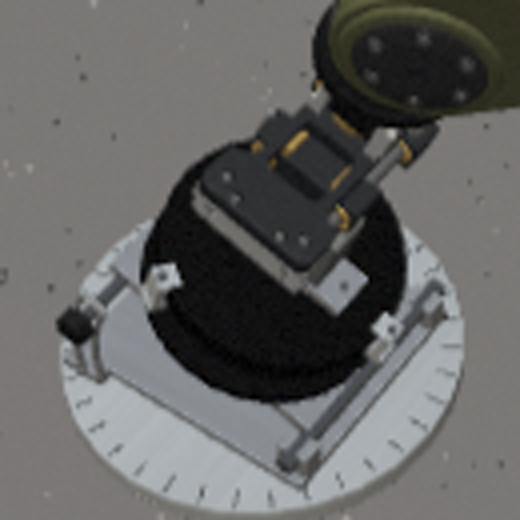

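Sitting about flush. To find the tilt's true centre I'll rotate a bit further and look for the load moving to the other end.

Emit:
{"op": "drive_tool", "data": {
  "increments": [
    [[0.2,0,0],[0,0.12,0],0.1],
    [[0.2,0,0],[0,0.12,0],0.1],
    [[0,0,0],[0,0,0],0.1]
  ]
}}

```text
time_s: 15.7
ee_pos: [0.5463, 0.0108, 0.1949]
eef_rot: [2.768, 0.003, 1.246]
force: [-1.0, 0.2, 1.2]
grip_width: 0.0302
```

```bash
python3 ft.py
```

```text
F [ 0.21 -0.22 -1.38] +- [0.15 0.12 0.14] M [0.261 0.054 0.011] +- [0.007 0.009 0.007] [0.54631388 0.01080366 0.19496314] [2.76808227 0.00322742 1.2462675 ] 16.5
```

Emit:
{"op": "drive_tool", "data": {
  "increments": [
    [[0.2,0,0],[0,0.12,0],0.1],
    [[0.2,0,0],[0,0.12,0],0.1],
    [[0,0,0],[0,0,0],0.1]
  ]
}}

```text
time_s: 16.88
ee_pos: [0.5465, 0.0107, 0.195]
eef_rot: [2.775, 0.003, 1.246]
force: [-1.2, 0.8, 0.3]
grip_width: 0.0301
```

```bash
python3 ft.py
```

```text
F [-0.1  -1.42 -1.79] +- [0.1  0.1  0.11] M [0.284 0.036 0.001] +- [0.01  0.007 0.007] [0.54650556 0.01073406 0.19503371] [2.77506612 0.00324701 1.24630614] 17.675
```

Load passed from the downhill end (roll 2.761) to the uphill end (2.775), so flush is near 2.771. Going back a little and relaxing the drag.

Emit:
{"op": "drive_tool", "data": {
  "increments": [
    [[-0.2,0,0],[0,-0.2,0],0.1],
    [[0,0,0],[0,0,0.2],0.1],
    [[0,0,0],[0,0,0.2],0.1],
    [[0,0,0],[0,0,0],0.1]
  ]
}}

```text
time_s: 18.18
ee_pos: [0.5465, 0.0108, 0.1946]
eef_rot: [2.771, 0.003, 1.246]
force: [-1.8, 1.3, 2.0]
grip_width: 0.0302
```

```bash
python3 ft.py
```

```text
F [-0.24 -0.72 -2.39] +- [0.11 0.16 0.15] M [0.145 0.012 0.017] +- [0.012 0.006 0.008] [0.54652869 0.01074436 0.19463541] [2.77146413 0.00318489 1.24627675] 18.975
```

Emit:
{"op": "drive_tool", "data": {
  "increments": [
    [[-0.13,0,0],[0,-0.08,0],0.1],
    [[0,0,0],[0,0,0],0.1],
    [[0,0,0],[0,0,0],0.1]
  ]
}}

```text
time_s: 19.35
ee_pos: [0.5464, 0.0108, 0.1946]
eef_rot: [2.769, 0.003, 1.246]
force: [-0.7, 0.4, 1.9]
grip_width: 0.03
```

```bash
python3 ft.py
```

```text
F [ 0.18  0.15 -2.04] +- [0.14 0.12 0.14] M [0.004 0.066 0.016] +- [0.012 0.007 0.008] [0.54643646 0.01078607 0.19458473] [2.7692439  0.00319003 1.24630908] 20.15
```

Emit:
{"op": "drive_tool", "data": {
  "increments": [
    [[-0.2,0,0],[0,-0.02,0],0.1],
    [[0,0,0],[0,0,0],0.1],
    [[0,0,0],[0,0,0],0.1]
  ]
}}

```text
time_s: 20.52
ee_pos: [0.5464, 0.0108, 0.1945]
eef_rot: [2.766, 0.003, 1.246]
force: [0.4, 0.4, 2.5]
grip_width: 0.0297
```

```bash
python3 ft.py;  python3 look.py 8;python3 -c "
import cv2
w=cv2.imread('pics/wrist8.png');cv2.imwrite('pics/c_w8.png',cv2.resize(w[85:300,200:440],None,fx=2.7,fy=2.7,interpolation=cv2.INTER_CUBIC))"
```

```text
F [ 0.35  0.54 -2.45] +- [0.11 0.13 0.1 ] M [0.217 0.153 0.039] +- [0.009 0.008 0.007] [0.54638148 0.01078841 0.19455954] [2.76584056 0.00325029 1.24632392] 21.325
[0.54637816 0.01076969 0.19452927] [2.76585248 0.00326778 1.2463039 ] t 21.475 0.029569077785107246
F tool [[ 0.35  1.43 -2.28]
 [ 0.27  1.14 -2.05]
 [ 0.52  0.29 -2.69]] [ 0.38  0.95 -2.34] 
M tool [0.259 0.161 0.011]
```

View pics/c_w8.png

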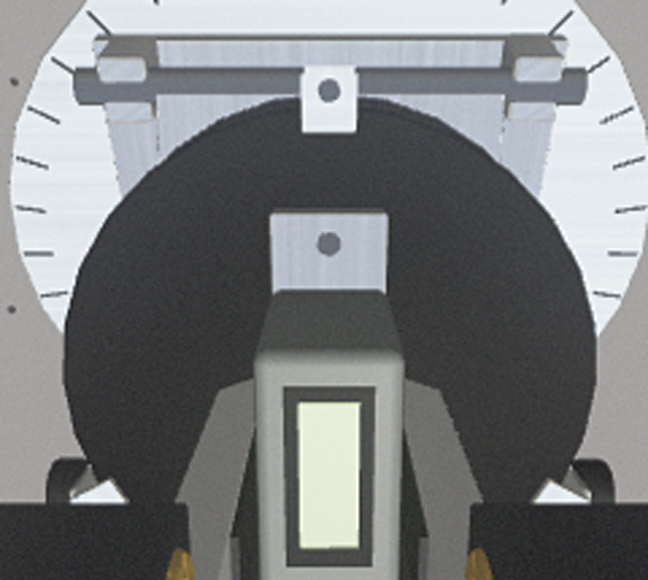

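View pics/c_8.png

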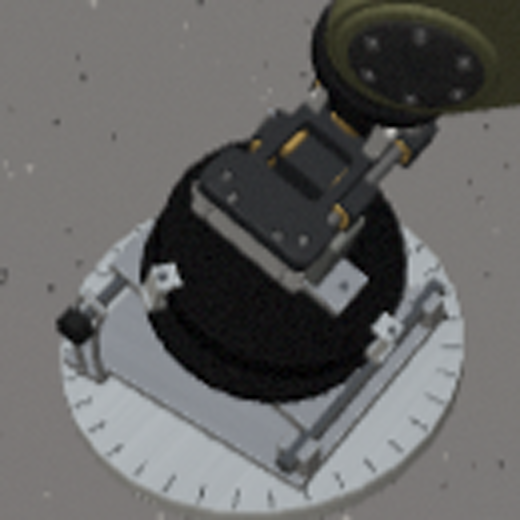

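Visually square and centred, turntable unmoved. Small shear forces have built up, so I'll lift off 3 mm, retake the baseline and land again cleanly.

Emit:
{"op": "drive_tool", "data": {
  "increments": [
    [[0,0,0],[0,0,-1.5],0.1],
    [[0.1,0.1,0],[0,0,-2.5],0.1],
    [[0,0,0],[0,0,0],0.1],
    [[0,0,0],[0,0,0],0.1]
  ]
}}

```text
time_s: 21.98
ee_pos: [0.5449, 0.0112, 0.1981]
eef_rot: [2.768, 0.002, 1.247]
force: [0.6, 1.0, -1.9]
grip_width: 0.0301
```

```bash
python3 ft.py
```

```text
F [ 0.04 -0.58  1.39] +- [0.08 0.11 0.11] M [ 0.275  0.009 -0.005] +- [0.007 0.009 0.006] [0.54501461 0.01126149 0.19829034] [2.76753686e+00 1.59502904e-03 1.24693721e+00] 22.775
```

Emit:
{"op": "drive_tool", "data": {
  "increments": [
    [[0,0,0],[0,0,1.2],0.1],
    [[0,0,0],[0,0,1],0.1],
    [[0,0,0],[0,0,0.5],0.1],
    [[0,0,0],[0,0,0.4],0.1],
    [[0,0,0],[0,0,0],0.1]
  ]
}}

```text
time_s: 23.4
ee_pos: [0.5461, 0.0109, 0.1954]
eef_rot: [2.768, 0.002, 1.247]
force: [-0.6, 0.5, -0.3]
grip_width: 0.0301
```

```bash
python3 ft.py
```

```text
F [-0.03 -1.23  0.04] +- [0.1  0.1  0.14] M [ 0.43  -0.028 -0.013] +- [0.008 0.007 0.008] [0.54607458 0.01090485 0.19540292] [2.76753864e+00 1.61363942e-03 1.24697793e+00] 24.2
```

Emit:
{"op": "drive_tool", "data": {
  "increments": [
    [[0,0,0],[0,0,0.4],0.1],
    [[0,0,0],[0,0,0.4],0.1],
    [[0,0,0],[0,0,0],0.1]
  ]
}}

```text
time_s: 24.58
ee_pos: [0.5464, 0.0108, 0.1947]
eef_rot: [2.768, 0.002, 1.247]
force: [-2.1, 1.6, 1.3]
grip_width: 0.0302
```

```bash
python3 ft.py
```

```text
F [ 0.   -1.57 -1.72] +- [0.12 0.12 0.12] M [ 0.572 -0.008  0.01 ] +- [0.006 0.008 0.005] [0.54637083 0.01079432 0.19465459] [2.76752565e+00 1.58747891e-03 1.24691696e+00] 25.375
```

Emit:
{"op": "drive_tool", "data": {
  "increments": [
    [[0.1,0,0],[0,-0.05,0],0.1],
    [[0,0,0],[0,0,0.1],0.1],
    [[0,0,0],[0,0,0],0.1]
  ]
}}

```text
time_s: 25.75
ee_pos: [0.5464, 0.0108, 0.1946]
eef_rot: [2.769, 0.002, 1.247]
force: [-2.0, -0.2, 1.2]
grip_width: 0.0301
```

```bash
python3 ft.py
```

```text
F [-0.52 -0.91 -2.12] +- [0.13 0.11 0.09] M [ 0.205 -0.031  0.02 ] +- [0.014 0.005 0.005] [0.54640168 0.01078547 0.19460275] [2.76913737e+00 1.57675856e-03 1.24694532e+00] 26.55
```

Emit:
{"op": "drive_tool", "data": {
  "increments": [
    [[-0.04,0,0],[0,0,0.1],0.1],
    [[0,0,0],[0,0,0.1],0.1],
    [[0,0,0],[0,0,0],0.1]
  ]
}}

```text
time_s: 26.92
ee_pos: [0.5464, 0.0108, 0.1944]
eef_rot: [2.769, 0.002, 1.247]
force: [-0.2, 0.9, 2.4]
grip_width: 0.0299
```

```bash
python3 ft.py;  python3 look.py 9;python3 -c "
import cv2
w=cv2.imread('pics/wrist9.png');cv2.imwrite('pics/c_w9.png',cv2.resize(w[85:300,200:440],None,fx=2.7,fy=2.7,interpolation=cv2.INTER_CUBIC))
a=cv2.imread('pics/top0.png');b=cv2.imread('pics/top9.png');c=cv2.imread('pics/side0.png');d=cv2.imread('pics/side9.png')
r=lambda i,y,x:cv2.resize(i[y:y+120,x:x+130],None,fx=3,fy=2.5)
cv2.imwrite('pics/cmp.png',cv2.vconcat([cv2.hconcat([r(a,100,225),r(b,100,225)]),cv2.hconcat([r(c,160,220),r(d,160,220)])]))"
```

```text
F [-0.25  0.12 -2.7 ] +- [0.1  0.11 0.15] M [ 0.091 -0.031  0.017] +- [0.009 0.007 0.011] [0.54645205 0.01076797 0.19437302] [2.76852764e+00 1.61681045e-03 1.24695891e+00] 27.725
[0.5464327  0.01075381 0.19437271] [2.76853474e+00 1.62119428e-03 1.24691307e+00] t 27.875 0.030299796854342143
F tool [[-0.38  0.85 -2.41]
 [-1.14  0.59 -2.69]
 [ 0.13  0.66 -3.17]] [-0.46  0.7  -2.76] 
M tool [ 0.038 -0.011  0.055]
```

View pics/c_w9.png

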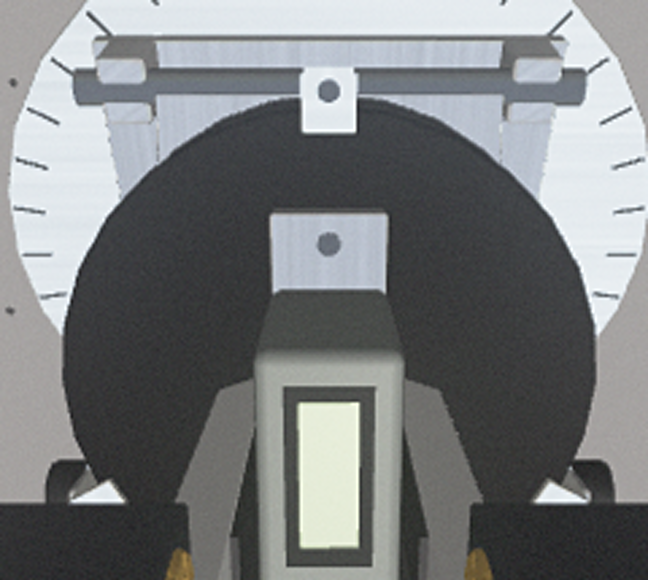

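View pics/cmp.png

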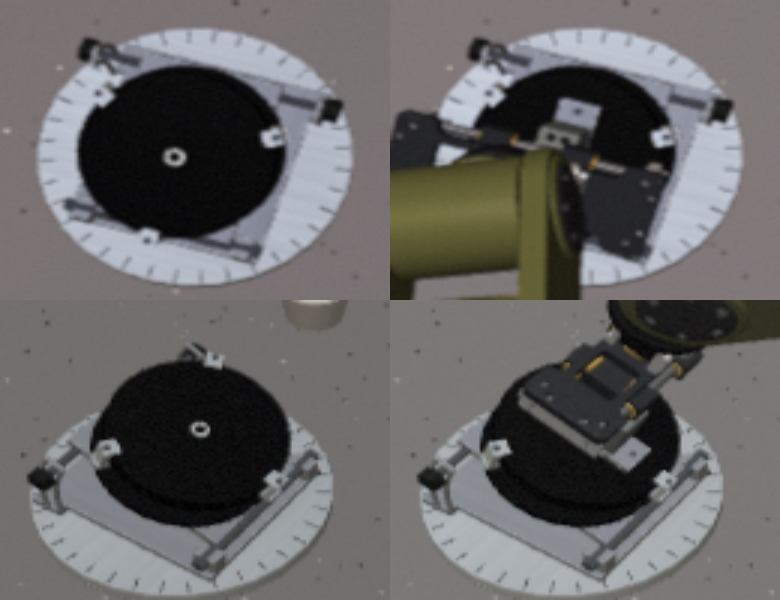

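Turntable and clips unchanged against the first pictures. The load is about 4 N, its centroid roughly +16 mm along the foot, well inside it. Handing in.

```bash
python3 -c "
from station import ctrl
print(ctrl.hand_in())"
```

```text
the job is handed in; nothing more can be done
None
```

The gauge was handed in at 27.9 s lying on the mirror over the centre ring. It is still gripped by its housing (30 mm opening, 25 N squeeze) and pressed with about 4 N.

- **Position:** the wrist view before contact put the foot within about 0.5 mm of the mirror centre. The long side ran straight up and down the slope, and the last wrist view looked the same.
- **Nothing else moved:** the turntable and clips match the first pictures. Only the gauge touched the mirror. I stayed clear of the cup, Barlow, filter cell and green look-alikes, but did not re-measure them at the end.
- **Flushness:** this is inferred from wrist forces rather than seen directly. Changing the tilt by about 0.1° moves the load from one end of the foot to the other, and I stopped between those. The last load centre was about 16 mm uphill of the foot's middle. That figure is rough because shear forces of up to about 1 N and an unknown moment reference blur it.
- **Disagreement:** the tool ended at a tilt of 0.373 rad, while the camera measurement of the mirror gave 0.388 rad. I put this down to the gauge tipping slightly in the grip plus calibration error.

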